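# Tack-cure a brooch in the UV bonding station

## Robot

A 6-joint arm with a two-finger parallel gripper is mounted at the origin on the work surface. World frame = base frame: x ahead of the robot, y to its left, z up, the work surface at z = 0. Lengths are in mm, angles in rad, forces in N, time in s.
With the tool pointing down it reaches from about 350 to 875 mm from the base axis. Payload 4.2 kg.
Tool frame: the origin (TCP) lies at the very end of the fingers, on their centre line; the grasp point (between the pads) lies 19 mm behind it; z points along the fingers, y is the line along which they close (so a half turn about z gives the same grasp; the last joint's range is limited). The gripper opens to 85 mm and grips with 20 to 120 N. Pads are 22 mm wide; open, the fingers measure 114 mm over their backs; the gripper's body (76 mm by 85 mm) begins 54 mm behind the grasp point. The pads swing forward as they close: fully open they stand 13 mm farther back than shut.
Start: joints at [-0.855, 0.385, 0.008, 0, -1.194, -0.259], TCP at [275.685, -560.889, 231.312] pointing down, gripper open.
Joint ranges: [-3.14, 3.14], [-1.21, 2.06], [-1.07, 1.41], [-3.16, 2.05], [-2.99, -0.16], [-3.1, 3.1]. Speed limits (rad/s): [2.79, 2.79, 3.14, 3.14, 3.14, 3.14].

## Interface

Orientations are given as a unit quaternion [x, y, z, w].
In Python, from bench import read_state, get_image, camera_model, job_done gives the robot as it stands.
- The arm moves only by the shell command python3 -m handwheel 'ROWS'. ROWS is JSON, a list of rows, each a list of 7 numbers: the shift along the tool's x, y, z in m, then the turn, a rotation vector about the tool's x, y, z in rad, then the gripper's target within -1 to 1 (fully open at 1, half-way at 0, shut at -1). In form: [[dx, dy, dz, wx, wy, wz, jaw], ...]. A call has 1 to 10 rows; each row is the pose to reach, as a shift and turn from the pose commanded when the call began, along the tool's axes at that moment; what a row does not reach only later rows make up. A row lasts 1/8 s, in which the tool goes at most 62.5 mm and 10.7 degrees, less where a joint would pass 70% of its speed; a pose out of reach is approached as far as the arm can. A call with a gripper value outside its range is refused whole. The fingers move at their own pace and stop on an object; the grip force is fixed at half the most. Time passes only in rows, so rows that repeat a pose let the fingers close. It gives the time, the measured TCP pose, the force, the opening and the grip force at its end, in the units of the state.
- read_state(): the state, without advancing time (a new reading comes with each control period).
- get_image(name): name is "scene" or "side" or "wrist"; returns (picture, depth): 420x560x3 uint8, blue, green, red; 420x560 float32, mm along the optical axis (not along the pixel's ray), 0 where there is no reading.
- camera_model(name): a dict with "K" (3x3 intrinsics, pixels), "dist" ([k1, k2, p1, p2, k3] as OpenCV has them; the pictures are not rectified), "rvec" (rotation vector, rad) and "tvec" (3), from world to camera coordinates, as OpenCV has them; the wrist camera has in their place "hand_eye" (4x4, takes a point from camera to tool coordinates, whose origin is the TCP and whose axes are the flange's). Camera axes: x right, y down, z forward; pixel columns grow to the right and rows downward; lengths in mm; the calibration is good to about 2 mm. A picture is of the moment at which its call begins: read the wrist's pose just before it. camera_model takes no time and is no camera call.
- job_done(): hands the job in; it is judged then, once.
The state is a dict: "clock": time; "joints": joint angles; "joint_vel": joint speeds; "joint_efforts": joint torques, N m; "position": TCP position; "ee_rot": TCP orientation; "contact_force": force on the tool from outside, world axes, zero at the start; "wrist_torque": the same for the moment, N m; "gripper_width": finger opening in mm; "grasp_force": force on a finger pad.
Only numpy, scipy, OpenCV 4.12 (cv2) and the standard library are available. Lean on these libraries where they do the work, as an engineer would, in place of code of your own. Each camera call takes 0.05 s, during which the arm holds its last target. There are 200 camera calls.

## Task

Lower the brooch blank that matches the round recess of the UV bonding station into it, glass face down as it lies, without dropping it, so that it sits flat on the window; the lamp's shutter must stay shut until it does. Then slide the sprung shutter tab to the half-way mark and hold it steady there for three seconds for the tack cure, never letting it past three quarters open; leave everything else where it lies. The program finishes while still holding the shutter half open against its spring.

Things in the scene. Friction and masses are not known exactly. Their poses are not given: they have to be found in the camera images.
- blank_round: round brooch blank, 40 mm in diameter and 10 mm thick, plain brass back up, glass face down, lower edge chamfered 2 mm, about 45 g; lies flat on the 3 mm bead mat. Origin: centre of its underside, z up. This is the one that fits the recess
- blank_small: smaller round brass brooch blank, 28 mm in diameter, 10 mm thick, on the same mat; a bystander. Origin: centre of its underside
- blank_square: square brass brooch blank, 38 x 38 x 10 mm, on the same mat; a bystander. Origin: centre of its underside
- station: UV bonding station, a white sheet-metal box fixed to the bench, 170 mm (its x) by 250 mm (its y), flat deck 64 mm above the bench. A dark steel nest plate 90 x 90 x 4 mm lies on the deck (top at 68 mm), centred 55 mm to +y of the middle, with the round recess in its centre. On the -y half of the deck are the shutter tab in its slot and beside the slot an engraved scale whose longest line is the half-way mark. Origin: centre of its underside, z up
- seat (a point): centre of the recess's floor (the lamp window), 64 mm above the bench, axes as the station's. The recess is 43 mm in diameter and 4 mm deep, with a 1.5 mm chamfer at the mouth; a seated blank's origin coincides with this point and it stands 6 mm out of the nest plate, leaving its upper edge free for fingers
- shutter (a joint): travel of the shutter in m: 0 shut, 0.05 fully open, 0.025 half open. It opens towards the station's -y, away from the recess. A return spring shuts it: 3 N at shut rising by 0.2 N per mm to 8 N at half and 13 N at fully open; it shuts by itself when let go
- knob_grip (a point): middle of the grip, 19 mm above the deck and 83 mm above the bench, of the shutter's ribbed black tab, standing on the deck: 22 mm (station x) by 14 mm (station y, the slide direction) upright grip whose top is 33 mm above the deck (97 mm above the bench), on a 26 x 16 mm foot 5 mm high. Shut, it lies 90 mm to the station's -y of the recess centre. It moves with the shutter; axes as the station's
- pliers: flat-nose pliers with dark handles, about 150 mm long, lying between robot and station; a bystander. Origin near the rivet, x towards the jaws
- glue: white adhesive bottle, 32 mm in diameter, 85 mm tall, standing behind the mat; a bystander. Origin: centre of its underside
- flask: blue drinking flask, 68 mm in diameter, 200 mm tall; a bystander. Origin: centre of its underside
- spool: copper wire spool, 60 mm in diameter, 40 mm tall; a bystander. Origin: centre of its underside
- dish: white ceramic dish, 70 mm in diameter, 22 mm tall; a bystander. Origin: centre of its underside

How it is judged:
By the outcome, as a careful person would: the job done as asked, in the order asked, and still so for the second after the job is handed in, while the arm keeps its last pose, push and grip.
It also fails if it takes over 64 s, if anything falls off the work surface, if the arm or the gripper's body presses on something with over 40 N, if the wrist force passes 120 N, or if a joint passes its speed limit or range.

## Working session

There is one attempt and no reset: what is moved stays moved. The work goes in short steps, Python scripts to look and compute and a shell command to move; the robot and the scene stay as the last step left them, time stands still between calls to the robot, and variables do not carry over. Pictures are saved under pics/ and viewed, at most 11 in all, crops included, and the job is handed in when it is done.

```bash
mkdir -p pics; cat > h.py <<'E'
import numpy as np,cv2
from scipy.spatial.transform import Rotation as R
from bench import read_state,get_image,camera_model
def T(name,s=None):
    m=camera_model(name); M=np.eye(4)
    if name=='wrist':
        M[:3,:3]=R.from_quat(s['ee_rot']).as_matrix(); M[:3,3]=s['position']
        return m,M@np.array(m['hand_eye'])
    M[:3,:3]=R.from_rotvec(np.ravel(m['rvec'])).as_matrix(); M[:3,3]=np.ravel(m['tvec'])
    return m,np.linalg.inv(M)
def cloud(name):
    "picture, world xyz per pixel, (m,C)"
    s=read_state(); im,d=get_image(name); m,C=T(name,s)
    v,u=np.mgrid[0:420,0:560]
    p=cv2.undistortPoints(np.stack([u,v],-1).reshape(-1,1,2).astype(float),np.array(m['K']),np.array(m['dist'])).reshape(420,560,2)
    P=np.dstack([p*d[...,None],d])@C[:3,:3].T+C[:3,3]
    P[d==0]=np.nan
    return im,P,(m,C,p)
def ray(p,C,u,v,z):
    r=C[:3,:3]@np.append(p[int(v),int(u)],1); o=C[:3,3]
    return o+r*(z-o[2])/r[2]
E
python3 - <<'E'
from h import *
print(read_state())
for n in('scene','side'):
    im,P,_=cloud(n); np.savez(f'{n}.npz',im=im,P=P,C=_[1],p=_[2]); cv2.imwrite(f'pics/{n}.png',im); print(n,_[1][:3,3])
E
```

```text
{'clock': 0.0, 'joints': array([-8.55435326e-01,  3.85562989e-01,  6.65568037e-03, -5.14027226e-04,
       -1.19399599e+00, -2.58538720e-01]), 'joint_vel': array([ 0.00265398, -0.00055627, -0.00077395, -0.0004112 ,  0.00023207,
        0.0026712 ]), 'joint_efforts': array([ 2.76233886e-04, -3.92287838e+01,  1.88401222e+01,  4.18628141e+00,
       -4.67122023e-03, -8.35970386e-07]), 'position': array([ 275.42371088, -560.40356042,  230.22714965]), 'ee_rot': array([-2.26337727e-01,  9.74048287e-01,  1.04281226e-03, -2.81842378e-04]), 'contact_force': array([-0.80379943,  0.82941422,  1.27253818]), 'wrist_torque': array([-0.04924294,  0.03040292,  0.02188898]), 'grasp_force': 0.0, 'gripper_width': 85.34087566371893}
scene [1612.49246561   10.36391026  963.77513742]
side [233.23010932 889.26923255 819.52341735]
```

View pics/scene.png

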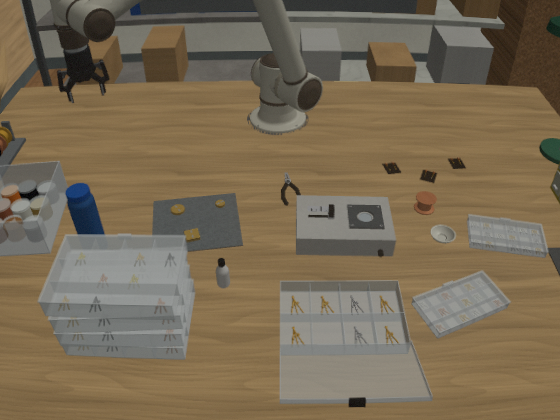

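The scene view shows the round blank at (178,209), the small one at (220,203) and the square at (192,235). On the station, the recess is at (365,217), the tab at about (330,211) and its scale to the left of the tab. The flask stands at (85,210).

```bash
python3 - <<'E'
from h import *
D=np.load('scene.npz');im,P,C,p=[D[k] for k in('im','P','C','p')]
for n,u,v,z in[('round',178,209,13),('small',220,203,13),('square',192,235,13),('recess',365,217,64),('tab',331,209,97),('flask',80,192,200),('st a',301,198,64),('st b',387,198,64),('st c',391,228,64),('st d',298,228,64),('pliers',290,190,8)]:
    print(n,ray(p,C,u,v,z).round(1),P[v,u].round(1))
# white deck & nest by depth
h=P[...,2]; ok=(h>58)&(h<74)&(P[...,0]>380)&(P[...,0]<800)&(P[...,1]>0)&(P[...,1]<400)
q=P[ok][:,:2].astype(np.float32); print(cv2.minAreaRect(q),np.median(h[ok]))
E
```

```text
round [ 514.5 -279.5   13. ] [ 517.3 -278.7   15.5]
small [ 488.3 -162.6   13. ] [ 489.6 -162.4   14.1]
square [ 620.  -225.8   13. ] [ 617.8 -226.4   10.8]
recess [604.2 229.7  64. ] [606.2 229.3  65.7]
tab [610.7 138.1  97. ] [607.1 138.5  93.9]
flask [ 668.1 -473.8  200. ] [ 666.5 -474.7  198.7]
st a [527.2  64.8  64. ] [529.2  64.7  65.7]
st b [526.4 299.8  64. ] [529.8 298.9  66.8]
st c [646.4 291.8  64. ] [647.2 291.5  64.8]
st d [646.4  53.8  64. ] [643.   54.   60.8]
pliers [423.  37.   8.] [413.6  37.2   0.5]
((600.7091064453125, 175.26803588867188), (250.9676513671875, 180.0273895263672), 88.7149429321289) 63.391227067519196
```

View pics/side.png

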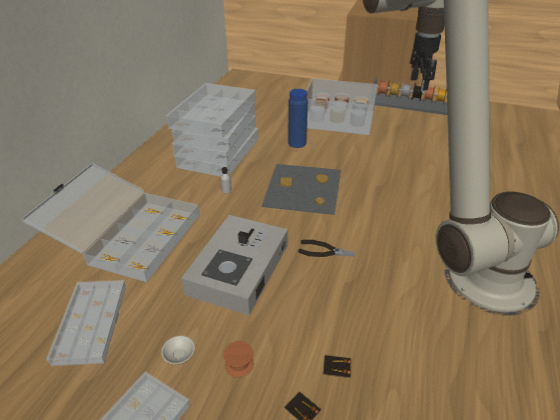

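The side view agrees with that layout: the mat with its blanks at about (303,187) and the station at (238,262), yaw close to 0. Next I'll move above the round blank and turn the tool to align with the world axes.

```bash
python3 -m handwheel '[[-0.055,0.024,0,0,0,0.15,1],[-0.11,0.048,0,0,0,0.3,1],[-0.165,0.072,0,0,0,0.4566,1],[-0.22,0.096,0,0,0,0.4566,1],[-0.275,0.12,0,0,0,0.4566,1],[-0.33,0.144,0,0,0,0.4566,1],[-0.339,0.148,0.03,0,0,0.4566,1],[-0.339,0.148,0.03,0,0,0.4566,1],[-0.339,0.148,0.03,0,0,0.4566,1]]'
python3 - <<'E'
from h import *
s=read_state();print(s['position'],s['ee_rot'],s['contact_force'],s['joints']);print(camera_model('wrist')['hand_eye'])
im,P,(m,C,p)=cloud('wrist'); np.savez('w1.npz',im=im,P=P,C=C,p=p); cv2.imwrite('pics/w1.png',im)
E
```

```text
clock: 1.23
position: [514.5, -279.3, 201.9]
ee_rot: [0.0, 1.0, -0.0, 0.0]
contact_force: [-0.4, -0.0, 2.1]
gripper_width: 85.3
grasp_force: 0.0
[ 514.5013837  -279.26904039  201.88694639] [ 8.01961857e-05  9.99999934e-01 -3.54736580e-04  1.40672957e-05] [-0.41892408 -0.0453899   2.06454208] [-2.20451582e-01  3.39869888e-01 -1.37274834e-01  7.72512297e-04
 -1.09346919e+00 -1.35085997e+00]
[[ 9.33226556e-04 -9.45009719e-01 -3.27040914e-01  8.38428232e+01]
 [ 9.99999456e-01  7.29548534e-04  7.45459002e-04 -1.62450411e+00]
 [-4.65873783e-04 -3.27041432e-01  9.45009886e-01 -1.42497410e+02]
 [ 0.00000000e+00  0.00000000e+00  0.00000000e+00  1.00000000e+00]]
```

View pics/w1.png

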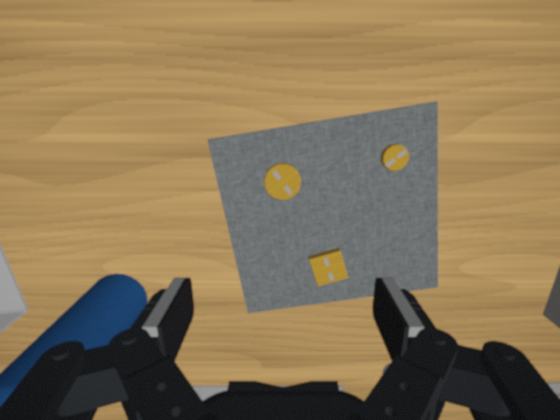

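The wrist view shows the round blank at (283,182), the small one at (396,158) and the square at (328,267). There is room for the fingers along y. I'll segment the top faces to measure.

```bash
python3 - <<'E'
from h import *
D=np.load('w1.npz');im,P,C,p=[D[k] for k in('im','P','C','p')]
hsv=cv2.cvtColor(im,cv2.COLOR_BGR2HSV)
m=((hsv[...,1]>150)&(hsv[...,2]>120)).astype(np.uint8); m[:100]=0
m=cv2.morphologyEx(m,cv2.MORPH_CLOSE,np.ones((9,9)))
for c in cv2.findContours(m,0,1)[0]:
    if 200<cv2.contourArea(c)<5000:
        (u,v),r=cv2.minEnclosingCircle(c); k=np.zeros_like(m);cv2.drawContours(k,[c],-1,1,-1)
        W=np.array([ray(p,C,a,b,13) for a,b in c[:,0]]); cc,rr=cv2.minEnclosingCircle(W[:,:2].astype(np.float32))
        q=P[(k>0)]; print((u,v),r,'ctr',cc,'R',rr,'medz',np.nanmedian(q,0), W[:,:2].min(0),W[:,:2].max(0))
E
```

```text
(328.0, 267.0) 20.124710083007812 ctr (611.2848510742188, -227.7755584716797) R 24.823837280273438 medz [ 611.19484692 -227.39255776   12.98444099] [ 588.82039006 -249.13028554] [ 633.64563639 -205.76223798]
(281.840576171875, 181.07049560546875) 17.635713577270508 ctr (508.1663818359375, -281.7844543457031) R 19.046184539794922 medz [ 507.99454109 -281.63366154   12.96255923] [ 489.62250475 -299.86334514] [ 526.68146639 -263.42129714]
(394.8807067871094, 157.04315185546875) 12.914735794067383 ctr (482.3022766113281, -164.0466766357422) R 13.17918586730957 medz [ 482.23930976 -164.28277053   12.96603603] [ 469.90095551 -176.83352118] [ 494.79852217 -151.24548504]
```

```bash
cat > circ.py <<'E'
from h import *
import sys
# bright brass blob nearest to the tool point -> centre at height z
def brass(z,name):
    s=read_state(); im,P,(m,C,p)=cloud('wrist'); cv2.imwrite(f'pics/{name}.png',im)
    hsv=cv2.cvtColor(im,cv2.COLOR_BGR2HSV)
    k=((hsv[...,1]>150)&(hsv[...,2]>120)&(abs(P[...,2]-z)<4)).astype(np.uint8)
    k=cv2.morphologyEx(k,cv2.MORPH_CLOSE,np.ones((15,15)))
    print('tcp',s['position'].round(2))
    for c in cv2.findContours(k,0,1)[0]:
        if cv2.contourArea(c)>300:
            W=np.array([ray(p,C,a,b,z) for a,b in c[:,0]])[:,:2].astype(np.float32)
            print(cv2.minEnclosingCircle(c),cv2.fitEllipse(W),np.nanmedian(P[k>0],0))
if __name__=='__main__': brass(float(sys.argv[1]),sys.argv[2])
E
python3 -m handwheel '[[0.0065,-0.003,0.03,0,0,0,1],[0.0065,-0.003,0.075,0,0,0,1],[0.0065,-0.003,0.12,0,0,0,1],[0.0065,-0.003,0.12,0,0,0,1],[0.0065,-0.003,0.12,0,0,0,1]]'
python3 circ.py 13 w2
```

```text
clock: 1.9
position: [509.5, -282.8, 83.6]
ee_rot: [-0.0, 1.0, -0.001, 0.002]
contact_force: [0.4, 0.4, -0.4]
gripper_width: 85.7
grasp_force: 0.0
tcp [ 509.49 -282.76   83.61]
((351.0, 341.5), 28.42983627319336) ((611.5098266601562, -227.54933166503906), (42.2996826171875, 42.58085632324219), 179.7204132080078) [ 511.1615305  -238.47213182   12.97353377]
((286.21148681640625, 224.64328002929688), 26.560510635375977) ((507.9598388671875, -281.7153015136719), (37.309478759765625, 38.508052825927734), 89.25421142578125) [ 511.1615305  -238.47213182   12.97353377]
((455.7834777832031, 190.3380126953125), 20.23484992980957) ((482.37615966796875, -164.24606323242188), (24.959819793701172, 26.343242645263672), 122.56436920166016) [ 511.1615305  -238.47213182   12.97353377]
```

View pics/w2.png

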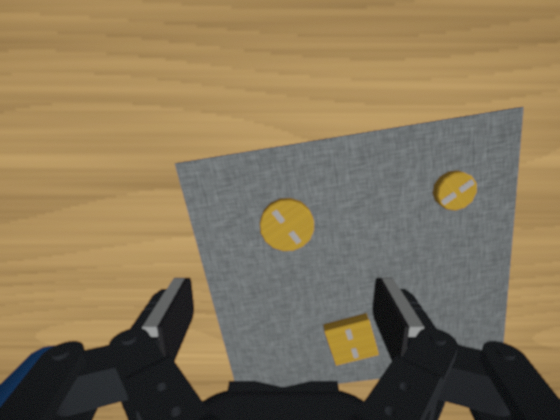

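Close up, the blank is at pixel (286,225), which gives world (508.0, -281.7) with its top at 13 mm. That agrees with the first measurement, so I'll descend.

```bash
python3 -m handwheel '[[0,0,0.02,0,0,0,1],[0,0,0.04,0,0,0,1],[0,0,0.06,0,0,0,1],[0,0,0.06,0,0,0,1],[0,0,0.06,0,0,0,1],[0,0,0.06,0,0,0,1]]'; python3 -c "
from bench import *
print(read_state()['position'])"
```

```text
clock: 2.7
position: [509.2, -281.9, 22.9]
ee_rot: [-0.0, 1.0, -0.0, 0.001]
contact_force: [0.4, -0.4, 0.3]
gripper_width: 85.5
grasp_force: 0.0
[ 509.20083732 -281.87558058   22.9125983 ]
```

```bash
python3 -m handwheel '[[0.001,0,0.009,0,0,0,1],[0.001,0,0.0175,0,0,0,1],[0.001,0,0.0175,0,0,0,1],[0.001,0,0.0175,0,0,0,0.4],[0.001,0,0.0175,0,0,0,0.1],[0.001,0,0.0175,0,0,0,-0.4],[0.001,0,0.0175,0,0,0,-0.4],[0.001,0,0.0175,0,0,0,-0.4],[0.001,0,0.0175,0,0,0,-0.4]]'
python3 -m handwheel '[[0,0,0,0,0,0,-0.4],[0,0,0,0,0,0,-0.4],[0,0,0,0,0,0,-0.4]]'; python3 circ.py 13 w3
```

```text
clock: 3.82
position: [507.7, -281.7, 4.5]
ee_rot: [-0.0, 1.0, -0.0, 0.001]
contact_force: [-0.1, 0.6, 5.9]
gripper_width: 36.3
grasp_force: 60.2
clock: 4.2
position: [507.7, -281.7, 4.5]
ee_rot: [-0.0, 1.0, -0.0, 0.001]
contact_force: [-1.0, 0.7, 5.8]
gripper_width: 36.8
grasp_force: 60.2
tcp [ 507.66 -281.72    4.53]
((283.1666564941406, 286.5), 39.58475875854492) ((507.8911437988281, -283.0147399902344), (37.634765625, 39.408145904541016), 77.7843246459961) [ 500.06791668 -275.04917303   12.92761125]
((538.7989501953125, 236.74124145507812), 31.172666549682617) ((482.6429443359375, -165.49822998046875), (22.35469627380371, 27.999608993530273), 109.21452331542969) [ 500.06791668 -275.04917303   12.92761125]
```

View pics/w3.png

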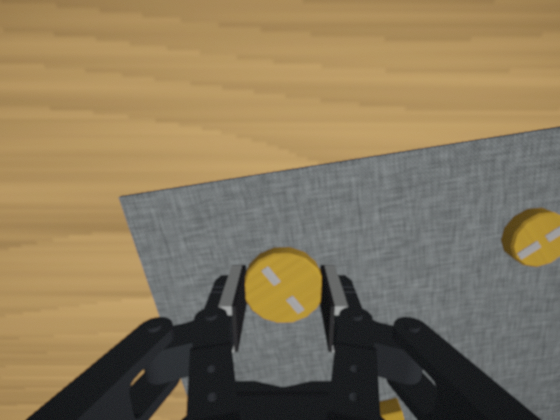

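The blank at (283,286) is centred between the fingers, but the reported width is 36.5 mm rather than 40. I'll lift a little and check the hold.

```bash
python3 -m handwheel '[[0,0,-0.005,0,0,0,-0.4],[0,0,-0.015,0,0,0,-0.4],[0,0,-0.03,0,0,0,-0.4],[0,0,-0.03,0,0,0,-0.4],[0,0,-0.03,0,0,0,-0.4]]'; python3 - <<'E'
from h import *
s=read_state();im,P,(m,C,p)=cloud('wrist');cv2.imwrite('pics/w4.png',im)
hsv=cv2.cvtColor(im,cv2.COLOR_BGR2HSV)
k=(hsv[...,1]>150)&(hsv[...,2]>120)&(P[...,2]>35); q=P[k]
print(s['position'],s['gripper_width'],s['contact_force']); print(np.nanmedian(q,0),np.nanstd(q[:,2]))
A=np.c_[q[:,:2]-q[:,:2].mean(0),np.ones(len(q))];print('tilt',np.linalg.lstsq(A,q[:,2],rcond=None)[0])
# finger tips: dark points
d=(im.max(2)<90)&(P[...,2]>20)&(abs(P[...,1]-s['position'][1])<40)&(abs(P[...,0]-s['position'][0])<15)
print('lowest dark z',np.nanpercentile(P[d][:,2],[0.5,2,5,20]))
E
python3 circ.py 43 w5
```

```text
clock: 4.88
position: [507.0, -281.4, 34.0]
ee_rot: [0.0, 1.0, 0.0, 0.0]
contact_force: [0.7, 0.7, -0.6]
gripper_width: 36.5
grasp_force: 60.1
[ 507.04085555 -281.42992129   33.95555724] 36.46864175195161 [ 0.69852289  0.6620646  -0.57390753]
[ 506.37416294 -282.31895494   42.24832332] 2.9313048473870267
tilt [3.28220065e-02 3.79697610e-02 4.22495083e+01]
lowest dark z [41.78175962 45.93727303 51.4933292  72.86408904]
tcp [ 506.85 -281.42   33.66]
((283.1891784667969, 286.5), 39.56380081176758) ((506.6653137207031, -282.7749938964844), (37.421897888183594, 38.750640869140625), 82.78863525390625) [ 506.49693137 -282.7957876    42.00067561]
```

```bash
python3 - <<'E'
from h import *
s=read_state();im,P,(m,C,p)=cloud('wrist')
print(s['position'])
for (a,b) in[(195,262),(305,372)]:
    q=P[262:330,a:b]; g=im[262:330,a:b]; 
    k=(abs(q[...,0]-s['position'][0])<14)&(abs(q[...,1]-s['position'][1])<45)&(abs(q[...,1]-s['position'][1])>16)&(q[...,2]>25)
    sat=cv2.cvtColor(np.ascontiguousarray(g),cv2.COLOR_BGR2HSV)[...,1]<110
    w=q[k&sat]; print(len(w),np.percentile(w,[1,5,20,50],axis=0).round(1))
cv2.imwrite('pics/w6.png',cv2.resize(im[220:400,160:420],None,fx=3,fy=3))
E
```

```text
[ 506.76336142 -281.43055547   33.47323523]
2339 [[ 493.6 -314.7   38.4]
 [ 494.7 -313.8   42.9]
 [ 495.6 -311.    51.7]
 [ 496.7 -305.7   65.3]]
2290 [[ 493.6 -264.8   39.8]
 [ 494.6 -264.7   43.8]
 [ 495.5 -264.    52.9]
 [ 496.6 -260.2   66.1]]
```

View pics/w6.png

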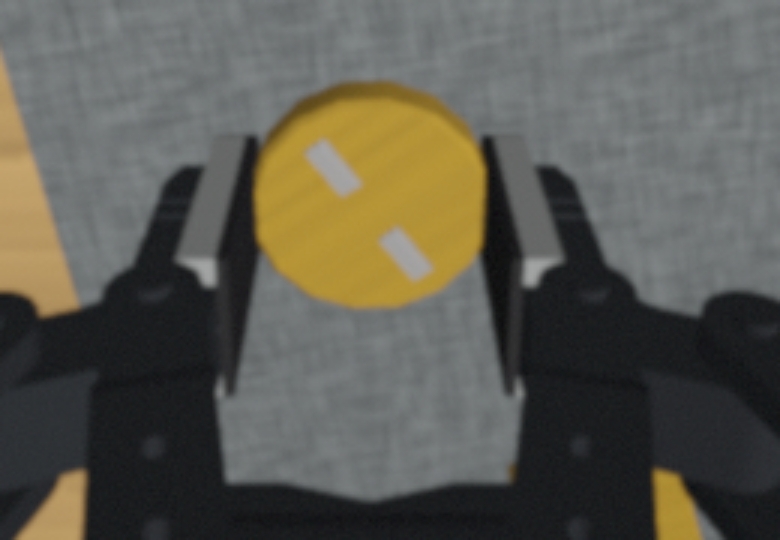

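The blank is held flat and centred, with the fingertips 3–4 mm above its bottom edge, so they will clear the nest plate. I'll carry it to a viewpoint beside the recess.

```bash
python3 -m handwheel '[[0,0,-0.03,0,0,0,-0.4],[0,0,-0.075,0,0,0,-0.4],[-0.005,0.02,-0.1,0,0,0,-0.4],[-0.016,0.06,-0.1,0,0,0,-0.4],[-0.03,0.11,-0.1,0,0,0,-0.4],[-0.043,0.16,-0.1,0,0,0,-0.4],[-0.057,0.21,-0.1,0,0,0,-0.4],[-0.07,0.26,-0.1,0,0,0,-0.4],[-0.084,0.31,-0.1,0,0,0,-0.4],[-0.097,0.36,-0.1,0,0,0,-0.4]]'
python3 -m handwheel '[[-0.014,0.05,0,0,0,0,-0.4],[-0.027,0.1,0,0,0,0,-0.4],[-0.038,0.135,0,0,0,0,-0.4],[-0.041,0.151,0,0,0,0,-0.4],[-0.041,0.151,0,0,0,0,-0.4],[-0.041,0.151,0,0,0,0,-0.4],[-0.041,0.151,0,0,0,0,-0.4]]'
python3 - <<'E'
from h import *
s=read_state();print(s['position'],s['gripper_width'],s['joints'].round(2));im,P,(m,C,p)=cloud('wrist');cv2.imwrite('pics/w7.png',im);np.savez('w7.npz',im=im,P=P,C=C,p=p)
E
```

```text
clock: 6.28
position: [604.1, 80.1, 133.4]
ee_rot: [-0.0, 1.0, -0.0, -0.0]
contact_force: [-0.1, -0.2, -0.3]
gripper_width: 36.6
grasp_force: 60.2
clock: 7.15
position: [644.9, 228.1, 134.0]
ee_rot: [0.001, 1.0, -0.0, -0.0]
contact_force: [-0.3, -0.0, -0.6]
gripper_width: 36.6
grasp_force: 60.2
[644.89010613 228.07641631 134.04777354] 36.60284438027512 [ 0.58  0.56  0.04 -0.   -1.05 -2.15]
```

View pics/w7.png

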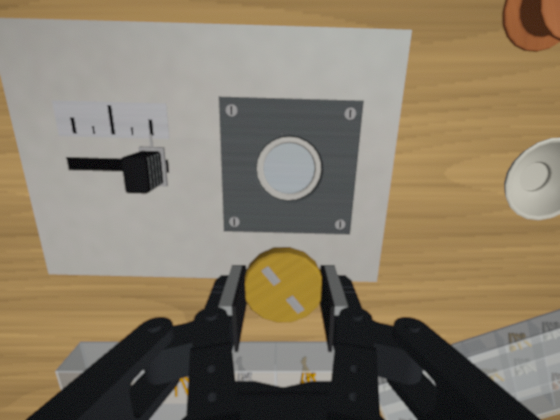

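The recess is at (289,168). The tab top is near (142,172), and the longest scale line is at (112,120).

```bash
python3 - <<'E'
from h import *
D=np.load('w7.npz');im,P,C,p=[D[k] for k in('im','P','C','p')]
g=cv2.cvtColor(im,cv2.COLOR_BGR2GRAY)
k=np.zeros_like(g);k[120:215,240:340]=(g[120:215,240:340]>110)
cs=max(cv2.findContours(k,0,1)[0],key=cv2.contourArea)
W=np.array([ray(p,C,a,b,68) for a,b in cs[:,0]])[:,:2].astype(np.float32)
print('mouth',cv2.fitEllipse(cs),cv2.fitEllipse(W))
k=np.zeros_like(g);k[85:245,205:375]=(g[85:245,205:375]<100)
cs=max(cv2.findContours(k,0,1)[0],key=cv2.contourArea)
W=np.array([ray(p,C,a,b,68) for a,b in cs[:,0]])[:,:2].astype(np.float32)
print('nest',cv2.minAreaRect(W))
print('nest z',np.nanmedian(P[110:130,250:330,2]))
for n,u,v in[('long top',112,107),('long bot',112,133),('0 mark',151,121),('0b',151,134),('full',74,118),('fullb',73,132)]:print(n,ray(p,C,u,v,64).round(1))
t=P[145:200,115:170];q=t[t[...,2]>90];print('tab top',len(q),np.percentile(q,[3,50,97],axis=0).round(1))
# blank in hand
hsv=cv2.cvtColor(im,cv2.COLOR_BGR2HSV)
k=((hsv[...,1]>150)&(hsv[...,2]>120)&(P[...,2]>125)&(P[...,2]<150)).astype(np.uint8);k=cv2.morphologyEx(k,cv2.MORPH_CLOSE,np.ones((15,15)))
cs=max(cv2.findContours(k,0,1)[0],key=cv2.contourArea)
print('blank',cv2.fitEllipse(np.array([ray(p,C,a,b,142.2) for a,b in cs[:,0]])[:,:2].astype(np.float32)),cv2.fitEllipse(cs))
E
```

```text
mouth ((288.3639831542969, 167.91793823242188), (62.4593620300293, 63.70021438598633), 75.41270446777344) ((601.4183959960938, 230.33294677734375), (41.758323669433594, 42.166358947753906), 11.50110149383545)
nest ((602.0287475585938, 230.44216918945312), (88.47351837158203, 88.4388656616211), 88.4417495727539)
nest z 67.8964523388525
long top [562.4 118.1  64. ]
long bot [578.5 115.3  64. ]
0 mark [571.  141.8  64. ]
0b [579.2 140.7  64. ]
full [569.1  92.5  64. ]
fullb [577.8  90.   64. ]
tab top 1038 [[589.1 134.6  91.2]
 [598.8 142.1  96.5]
 [609.6 147.6  97.9]]
blank ((645.5238647460938, 226.85702514648438), (37.575618743896484, 39.785648345947266), 71.38705444335938) ((283.378662109375, 286.4004211425781), (70.40264129638672, 77.87338256835938), 78.96045684814453)
```

```bash
python3 -m handwheel '[[0.02,0.002,0,0,0,0,-0.4],[0.0435,0.003,0,0,0,0,-0.4],[0.0435,0.003,0.025,0,0,0,-0.4],[0.0435,0.003,0.05,0,0,0,-0.4],[0.0435,0.003,0.05,0,0,0,-0.4],[0.0435,0.003,0.05,0,0,0,-0.4],[0.0435,0.003,0.05,0,0,0,-0.4]]'
for i in 1 2 3; do python3 -m handwheel '[[0,0,0,0,0,0,-0.4]]' | grep pos; done
python3 - <<'E'
from h import *
s=read_state();print(s['position']);im,P,(m,C,p)=cloud('wrist');cv2.imwrite('pics/w8.png',im);np.savez('w8.npz',im=im,P=P,C=C,p=p)
g=cv2.cvtColor(im,cv2.COLOR_BGR2GRAY);k=(g<100)&(abs(P[...,2]-68)<2.5)&(P[...,1]>175)&(P[...,1]<285)&(P[...,0]>540)&(P[...,0]<660)
q=P[k];print(len(q),q[:,:2].min(0),q[:,:2].max(0))
E
```

```text
clock: 8.07
position: [602.4, 232.7, 85.3]
ee_rot: [-0.0, 1.0, 0.001, 0.001]
contact_force: [0.0, 0.3, -0.6]
gripper_width: 36.7
grasp_force: 60.2
position: [602.0, 232.7, 84.8]
position: [601.7, 232.6, 84.3]
position: [601.6, 232.5, 84.0]
[601.58318306 232.53376636  83.98607196]
12397 [555.91931881 185.29085959] [647.83824239 276.36389883]
```

View pics/w8.png

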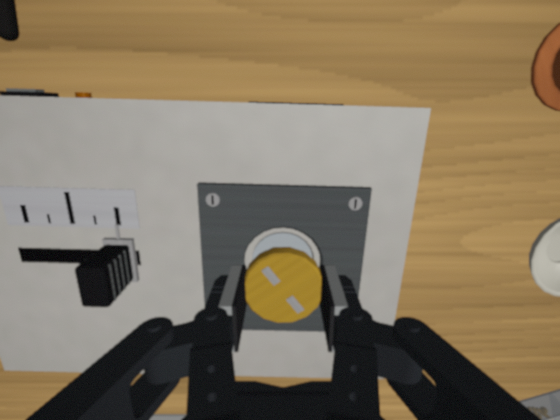

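The blank at (284,286) sits over the recess ring, which is centred near u = 282. I'll fit the visible arc of the ring against the blank.

```bash
python3 - <<'E'
from h import *
from scipy.optimize import least_squares
D=np.load('w8.npz');im,P,C,p=[D[k] for k in('im','P','C','p')]
g=cv2.cvtColor(im,cv2.COLOR_BGR2GRAY).astype(float)
pts=[]
for a in np.radians(np.arange(180,361,4)):   # rays from (283,262) outward, upper half
    r=np.arange(20,50,.25);u=283+r*np.cos(a);v=262+r*np.sin(a)
    s=cv2.remap(g.astype(np.float32),u.astype(np.float32)[None],v.astype(np.float32)[None],1)[0]
    d=s[4:]-s[:-4]; i=d.argmin()
    if d[i]<-20: pts.append((u[i+2],v[i+2]))
pts=np.array(pts)
m=camera_model('wrist')
n=cv2.undistortPoints(pts.reshape(-1,1,2),np.array(m['K']),np.array(m['dist'])).reshape(-1,2)
W=np.c_[n,np.ones(len(n))]@C[:3,:3].T; W=C[:3,3]+W*((68-C[2,3])/W[:,2])[:,None]
f=least_squares(lambda x:np.hypot(W[:,0]-x[0],W[:,1]-x[1])-x[2],[602,231,22],loss='soft_l1',f_scale=.4)
print(len(pts),f.x,np.abs(f.fun).mean())
hsv=cv2.cvtColor(im,cv2.COLOR_BGR2HSV)
k=((hsv[...,1]>150)&(hsv[...,2]>120)&(P[...,2]>85)&(P[...,2]<98)).astype(np.uint8);k=cv2.morphologyEx(k,cv2.MORPH_CLOSE,np.ones((15,15)))
cs=max(cv2.findContours(k,0,1)[0],key=cv2.contourArea)
print('blank',cv2.fitEllipse(np.array([ray(p,C,a,b,92.4) for a,b in cs[:,0]])[:,:2].astype(np.float32)))
E
python3 -m handwheel '[[0,0,0,0,0,0,-0.4],[0,0,0,0,0,0,-0.4],[0,0,0,0,0,0,-0.4],[0,0,0,0,0,0,-0.4]]'
```

```text
46 [601.11846518 230.55488757  21.204088  ] 0.11753706476055732
blank ((602.0859375, 231.30078125), (37.30241775512695, 39.372562408447266), 72.12629699707031)
clock: 9.0
position: [601.5, 232.5, 83.8]
ee_rot: [-0.0, 1.0, -0.0, -0.0]
contact_force: [0.5, 0.1, 0.1]
gripper_width: 36.5
grasp_force: 60.2
```

```bash
python3 -m handwheel '[[0.0006,-0.0008,0.005,0,0,0,-0.4],[0.0006,-0.0008,0.01,0,0,0,-0.4],[0.0006,-0.0008,0.0135,0,0,0,-0.4],[0.0006,-0.0008,0.0135,0,0,0,-0.4],[0.0006,-0.0008,0.0135,0,0,0,-0.4],[0.0006,-0.0008,0.0135,0,0,0,-0.4],[0.0006,-0.0008,0.0135,0,0,0,-0.4]]'
python3 -m handwheel '[[0,0,0.001,0,0,0,-0.4],[0,0,0.0015,0,0,0,-0.4],[0,0,0.002,0,0,0,-0.4],[0,0,0.002,0,0,0,-0.4]]'
```

```text
clock: 9.88
position: [601.0, 231.7, 70.5]
ee_rot: [-0.0, 1.0, 0.0, 0.0]
contact_force: [0.1, 0.4, -0.3]
gripper_width: 37.1
grasp_force: 60.2
clock: 10.38
position: [600.9, 231.7, 68.2]
ee_rot: [-0.0, 1.0, -0.0, -0.0]
contact_force: [-0.3, -0.2, 0.3]
gripper_width: 36.7
grasp_force: 60.2
```

Bottom at about 66.5 mm, inside the mouth, with no contact. I'll continue in small steps.

```bash
python3 -m handwheel '[[0,0,0.0005,0,0,0,-0.4],[0,0,0.001,0,0,0,-0.4],[0,0,0.0015,0,0,0,-0.4],[0,0,0.0015,0,0,0,-0.4],[0,0,0.0015,0,0,0,-0.4]]'
python3 -m handwheel '[[0,0,0.0005,0,0,0,-0.4],[0,0,0.001,0,0,0,-0.4],[0,0,0.001,0,0,0,-0.4],[0,0,0.001,0,0,0,-0.4]]'
```

```text
clock: 11.0
position: [601.0, 231.7, 67.2]
ee_rot: [-0.0, 1.0, 0.0, 0.0]
contact_force: [-0.8, -1.4, 3.1]
gripper_width: 36.7
grasp_force: 62.0
clock: 11.5
position: [601.0, 231.7, 67.2]
ee_rot: [-0.0, 1.0, -0.0, 0.0]
contact_force: [-4.1, -0.0, 7.3]
gripper_width: 36.7
grasp_force: 64.5
```

```bash
python3 -m handwheel '[[0.0005,0,0,0,0,0,-0.4],[0.001,0,0,0,0,0,-0.4],[0.001,0,0,0,0,0,-0.4],[0.001,0,0,0,0,0,-0.4],[0.001,0,0,0,0,0,-0.4]]'
```

```text
clock: 12.12
position: [600.9, 231.7, 67.2]
ee_rot: [-0.0, 1.0, 0.0, 0.001]
contact_force: [-1.3, -0.7, 4.7]
gripper_width: 37.0
grasp_force: 63.5
```

```bash
python3 -m handwheel '[[0.001,0,0,0,0,0,-0.4],[0.001,0,0,0,0,0,-0.4],[0.001,0,0,0,0,0,-0.4]]'; cat > z.py <<'E'
from h import *
im,P,(m,C,p)=cloud('wrist');hsv=cv2.cvtColor(im,cv2.COLOR_BGR2HSV)
k=((hsv[...,1]>150)&(hsv[...,2]>150)&(P[...,2]>66)&(P[...,2]<85)&(abs(P[...,0]-601)<16)&(abs(P[...,1]-231)<16))
q=P[k];A=np.c_[q[:,:2]-[601,231],np.ones(len(q))]
for _ in range(3):
    x=np.linalg.lstsq(A,q[:,2],rcond=None)[0]; o=abs(A@x-q[:,2])<1.5; A,q=A[o],q[o]
print('plane at centre',x,len(q))
n=P[(hsv[...,2]<100)&(abs(P[...,2]-68)<4)&(abs(P[...,0]-565)<6)&(abs(P[...,1]-231)<35)]; print('nest z',np.median(n[:,2]))
E
python3 z.py
```

```text
clock: 12.5
position: [600.7, 231.9, 67.2]
ee_rot: [-0.0, 1.0, 0.0, 0.002]
contact_force: [1.9, -2.6, 5.7]
gripper_width: 36.8
grasp_force: 63.3
plane at centre [3.58263440e-03 5.85965928e-04 7.55360190e+01] 3069
nest z 67.96557115514591
```

```bash
python3 - <<'E'
from h import *
s=read_state();im,P,(m,C,p)=cloud('wrist');cv2.imwrite('pics/w9.png',cv2.resize(im[210:370,180:390],None,fx=3.7,fy=3.7,interpolation=cv2.INTER_CUBIC))
print(s['position'])
for u in(236,239,243,323,327,331):
    print(u,[(v,*P[v,u].round(1)) for v in range(258,284,3)])
E
```

```text
[600.69687391 231.85670054  67.13320727]
236 [(258, np.float64(589.4), np.float64(207.0), np.float64(66.9)), (261, np.float64(590.6), np.float64(207.0), np.float64(67.8)), (264, np.float64(591.7), np.float64(207.2), np.float64(69.0)), (267, np.float64(589.5), np.float64(208.2), np.float64(75.9)), (270, np.float64(590.5), np.float64(208.3), np.float64(77.1)), (273, np.float64(590.2), np.float64(208.8), np.float64(80.4)), (276, np.float64(590.7), np.float64(209.0), np.float64(82.2)), (279, np.float64(590.6), np.float64(209.4), np.float64(84.9)), (282, np.float64(590.3), np.float64(209.8), np.float64(87.9))]
239 [(258, np.float64(588.7), np.float64(208.7), np.float64(68.2)), (261, np.float64(590.6), np.float64(208.5), np.float64(67.8)), (264, np.float64(592.6), np.float64(208.4), np.float64(67.3)), (267, np.float64(590.5), np.float64(209.4), np.float64(74.2)), (270, np.float64(590.7), np.float64(209.7), np.float64(76.7)), (273, np.float64(590.2), np.float64(210.2), np.float64(80.4)), (276, np.float64(590.3), np.float64(210.5), np.float64(82.9)), (279, np.float64(590.2), np.float64(210.8
[... 1672 characters left out ...]
), (279, np.float64(590.1), np.float64(250.0), np.float64(85.7)), (282, np.float64(590.2), np.float64(249.7), np.float64(88.1))]
331 [(258, np.float64(588.7), np.float64(254.3), np.float64(68.1)), (261, np.float64(590.5), np.float64(254.4), np.float64(68.0)), (264, np.float64(591.9), np.float64(254.4), np.float64(68.4)), (267, np.float64(590.0), np.float64(253.3), np.float64(75.0)), (270, np.float64(590.6), np.float64(253.1), np.float64(76.7)), (273, np.float64(590.6), np.float64(252.7), np.float64(79.5)), (276, np.float64(590.4), np.float64(252.3), np.float64(82.5)), (279, np.float64(590.1), np.float64(251.8), np.float64(85.7)), (282, np.float64(589.9), np.float64(251.4), np.float64(88.6))]
```

View pics/w9.png

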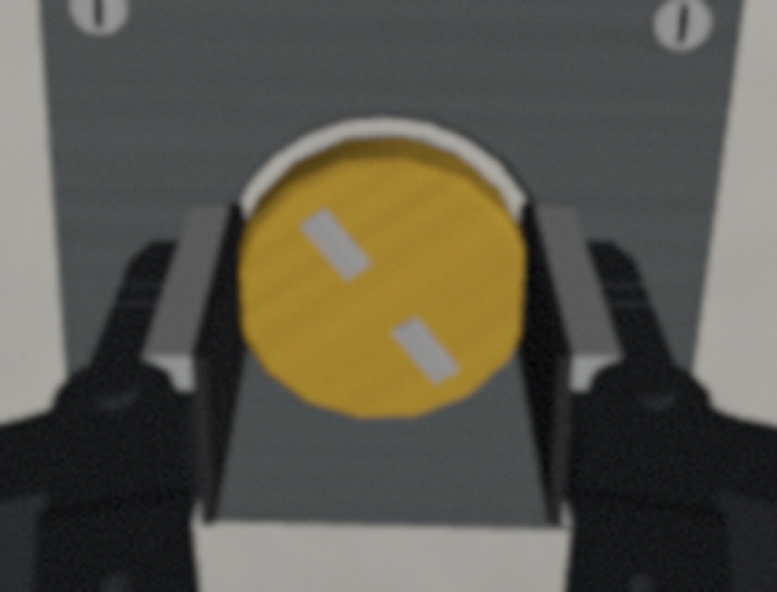

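In the close-up, nest plate is visible under the pad tips, so the fingers are clear of it and the blank itself is catching on the rim about 1.5 mm high. The nest-plate rectangle puts the recess centre near (602.0, 230.6), while the blank is at (600.8, 231.8). I'll lift slightly, shift and lower again.

```bash
python3 -m handwheel '[[0,0,-0.002,0,0,0,-0.4],[0,0,-0.0035,0,0,0,-0.4],[-0.0015,-0.0005,-0.0035,0,0,0,-0.4],[-0.0029,-0.001,-0.0035,0,0,0,-0.4],[-0.0029,-0.001,-0.0035,0,0,0,-0.4],[-0.0029,-0.001,-0.0035,0,0,0,-0.4],[-0.0029,-0.001,-0.0035,0,0,0,-0.4],[-0.0029,-0.001,-0.0035,0,0,0,-0.4]]'
python3 - <<'E'
from bench import *;print(read_state()['position'])
E
```

```text
clock: 13.6
position: [601.8, 230.7, 69.3]
ee_rot: [-0.0, 1.0, -0.0, -0.0]
contact_force: [0.0, 0.8, -0.1]
gripper_width: 36.6
grasp_force: 60.2
[601.82149202 230.66108098  69.32546224]
```

```bash
python3 -m handwheel '[[0,0,0.001,0,0,0,-0.4],[0,0,0.002,0,0,0,-0.4],[0,0,0.002,0,0,0,-0.4],[0,0,0.002,0,0,0,-0.4]]'
python3 -m handwheel '[[0,0,0.0005,0,0,0,-0.4],[0,0,0.001,0,0,0,-0.4],[0,0,0.0015,0,0,0,-0.4],[0,0,0.0015,0,0,0,-0.4],[0,0,0.0015,0,0,0,-0.4]]'; python3 z.py
```

```text
clock: 14.1
position: [601.8, 230.8, 67.2]
ee_rot: [-0.0, 1.0, 0.0, -0.0]
contact_force: [0.4, 0.3, 0.1]
gripper_width: 37.1
grasp_force: 60.3
clock: 14.72
position: [601.8, 230.8, 67.1]
ee_rot: [-0.0, 1.0, 0.0, 0.0]
contact_force: [-3.4, 1.1, 6.0]
gripper_width: 37.0
grasp_force: 64.0
plane at centre [ 2.06022023e-03 -3.38824834e-03  7.54869314e+01] 3053
nest z 67.93078815428636
```

```bash
cat > f.py <<'E'
from h import *
s=read_state();print(s['position'].round(2),'F',s['contact_force'].round(2),'M',s['wrist_torque'].round(3),'w',round(s['gripper_width'],1))
E
python3 f.py; python3 -m handwheel '[[0,0,0.001,0,0,0,-0.4],[0,0,0.002,0,0,0,-0.4],[0,0,0.002,0,0,0,-0.4],[0,0,0.002,0,0,0,-0.4]]' >/dev/null; python3 f.py; python3 z.py
```

```text
[601.77 230.78  67.15] F [-2.87  0.73  6.35] M [ 0.052  1.047 -0.004] w 36.7
[601.82 230.79  67.08] F [-6.73  0.11 14.57] M [-0.095  2.038 -0.024] w 37.0
plane at centre [ 2.69248428e-03 -2.67903273e-03  7.54249875e+01] 3035
nest z 67.90966919963279
```

```bash
for i in 1 2 3; do python3 -m handwheel '[[0.0008,0,0,0,0,0,-0.4],[0.0016,0,0,0,0,0,-0.4],[0.0016,0,0,0,0,0,-0.4]]' >/dev/null; python3 f.py; done; python3 z.py
```

```text
[601.75 230.81  67.09] F [-2.39 -1.52 11.96] M [-0.513  0.844 -0.099] w 36.7
[601.68 230.89  67.13] F [ 0.19 -2.24  9.92] M [-0.851 -0.348 -0.003] w 36.5
[601.07 231.16  67.15] F [ 3.96 -2.02  7.12] M [-0.85  -1.167  0.046] w 36.3
plane at centre [8.79203576e-03 1.12368592e-03 7.54975638e+01] 3043
nest z 67.92961877063138
```

```bash
python3 - <<'E'
from h import *
D=np.load('w7.npz');P=D['P'];im=D['im']
print('window',np.nanmedian(P[155:182,276:302,2]),'col through recess',[(v,round(float(np.nanmedian(P[v,286:292,2])),1),int(im[v,289].mean())) for v in range(128,212,3)])
print('deck',np.nanmedian(P[60:85,150:350,2]),'nest',np.nanmedian(P[110:125,250:330,2]))
D=np.load('w1.npz');P=D['P'];print('mat',np.nanmedian(P[200:240,270:300,2]),'bench',np.nanmedian(P[60:90,250:300,2]))
E
```

```text
window 63.74986109216252 col through recess [(128, 67.9, 78), (131, 68.2, 80), (134, 68.0, 71), (137, 65.0, 141), (140, 64.4, 166), (143, 62.0, 151), (146, 63.4, 166), (149, 63.7, 165), (152, 64.0, 165), (155, 63.6, 165), (158, 64.0, 165), (161, 63.6, 166), (164, 63.9, 167), (167, 63.7, 166), (170, 63.5, 166), (173, 63.9, 166), (176, 63.8, 164), (179, 64.3, 165), (182, 64.4, 165), (185, 63.5, 167), (188, 63.6, 165), (191, 63.8, 163), (194, 62.9, 158), (197, 64.0, 168), (200, 65.0, 103), (203, 67.7, 76), (206, 68.1, 81), (209, 67.4, 80)]
deck 63.88436110880397 nest 67.90854064123161
mat 2.9810465492697915 bench -0.06240461378689588
```

The window measures 64 mm, so the blank is not down yet. The moments show the contact is central, and the blank is visually centred. So the fingertips must be bearing on the nest plate and the grip is too low. I'll set the blank on the empty deck area at (650,115) and regrip about 2.5 mm higher.

```bash
python3 -m handwheel '[[0,0,-0.01,0,0,0,-0.4],[0,0,-0.04,0,0,0,-0.4],[-0.02,-0.04,-0.04,0,0,0,-0.4],[-0.04,-0.09,-0.04,0,0,0,-0.4],[-0.052,-0.116,-0.04,0,0,0,-0.4],[-0.052,-0.116,-0.04,0,0,0,-0.4],[-0.052,-0.116,-0.025,0,0,0,-0.4],[-0.052,-0.116,-0.01,0,0,0,-0.4],[-0.052,-0.116,-0.006,0,0,0,-0.4],[-0.052,-0.116,-0.006,0,0,0,-0.4]]'
python3 -m handwheel '[[0,0,0,0,0,0,-0.4],[0,0,0,0,0,0,-0.4]]'; python3 f.py
```

```text
clock: 17.75
position: [648.7, 115.2, 69.0]
ee_rot: [-0.001, 1.0, -0.0, -0.001]
contact_force: [0.1, -1.2, -0.4]
gripper_width: 37.0
grasp_force: 60.2
clock: 18.0
position: [649.4, 114.9, 70.4]
ee_rot: [-0.0, 1.0, 0.0, 0.001]
contact_force: [1.0, -0.3, -0.3]
gripper_width: 36.7
grasp_force: 60.2
[649.37 114.89  70.4 ] F [ 1.02 -0.25 -0.32] M [ 0.041 -0.042  0.007] w 36.7
```

```bash
python3 -m handwheel '[[0,0,0.002,0,0,0,-0.4],[0,0,0.0035,0,0,0,-0.4],[0,0,0.0035,0,0,0,-0.4],[0,0,0.0035,0,0,0,-0.4]]'>/dev/null; python3 f.py; python3 -m handwheel '[[0,0,0.0005,0,0,0,-0.4],[0,0,0.001,0,0,0,-0.4],[0,0,0.0015,0,0,0,-0.4],[0,0,0.0015,0,0,0,-0.4],[0,0,0.0015,0,0,0,-0.4]]' >/dev/null; python3 f.py
```

```text
[649.11 114.67  66.32] F [ 0.36  0.15 -0.68] M [-0.03  -0.038 -0.003] w 36.8
[649.11 114.69  65.53] F [-1.79  0.26  5.58] M [ 0.096  0.69  -0.012] w 36.9
```

```bash
python3 -m handwheel '[[0,0,0,0,0,0,0.3],[0,0,0,0,0,0,0.3],[0,0,0,0,0,0,0.3],[0,0,-0.003,0,0,0,0.3],[0,0,-0.0031,0,0,0,0.3],[0,0,-0.0031,0,0,0,0.3],[0,0,-0.0031,0,0,0,0.3]]'; python3 f.py
```

```text
clock: 20.0
position: [649.0, 114.7, 67.9]
ee_rot: [-0.0, 1.0, -0.0, -0.0]
contact_force: [0.0, 1.1, 0.2]
gripper_width: 55.7
grasp_force: 0.0
[649.02 114.68  67.89] F [0.02 1.12 0.21] M [ 0.034 -0.022  0.004] w 55.7
```

```bash
python3 -m handwheel '[[0,0,0,0,0,0,-0.4],[0,0,0,0,0,0,-0.4],[0,0,0,0,0,0,-0.4],[0,0,0,0,0,0,-0.4],[0,0,0,0,0,0,-0.4]]'>/dev/null; python3 f.py; python3 -m handwheel '[[0,0,-0.002,0,0,0,-0.4],[0,0,-0.005,0,0,0,-0.4],[0,0,-0.008,0,0,0,-0.4],[0,0,-0.008,0,0,0,-0.4]]'>/dev/null; python3 f.py
sed -i 's/601)<16/x0)<16/;s/231)<16/y0)<16/;s/\[601,231\]/[x0,y0]/;s/<85)/<110)/;s/^im,P/s=read_state();x0,y0,_=s["position"];im,P/' z.py; python3 z.py
```

```text
[649.37 114.79  68.5 ] F [ 0.08 -0.09  4.96] M [ 0.101  0.3   -0.02 ] w 36.5
[649.2  114.72  76.06] F [ 0.77 -0.   -0.72] M [ 0.001  0.049 -0.03 ] w 36.5
plane at centre [ 2.74795474e-03 -1.38120195e-03  8.14415389e+01] 2927
nest z 67.97317962857996
```

The blank is regripped, flat, with its bottom 4.6 mm below the TCP. Back over the recess.

```bash
python3 -m handwheel '[[0,0,-0.03,0,0,0,-0.4],[0.01,0.03,-0.035,0,0,0,-0.4],[0.03,0.08,-0.035,0,0,0,-0.4],[0.0476,0.116,-0.035,0,0,0,-0.4],[0.0476,0.116,-0.035,0,0,0,-0.4],[0.0476,0.116,-0.015,0,0,0,-0.4],[0.0476,0.116,0,0,0,0,-0.4],[0.0476,0.116,0,0,0,0,-0.4],[0.0476,0.116,0,0,0,0,-0.4],[0.0476,0.116,0,0,0,0,-0.4]]' >/dev/null
python3 -m handwheel '[[0,0,0,0,0,0,-0.4],[0,0,0,0,0,0,-0.4],[0,0,0,0,0,0,-0.4]]'>/dev/null; python3 f.py
```

```text
[601.48 230.73  76.06] F [ 0.72  0.47 -0.94] M [-0.034  0.008  0.018] w 36.1
```

```bash
python3 -m handwheel '[[0,0,0.002,0,0,0,-0.4],[0,0,0.004,0,0,0,-0.4],[0,0,0.0055,0,0,0,-0.4],[0,0,0.0055,0,0,0,-0.4],[0,0,0.0055,0,0,0,-0.4]]'>/dev/null; python3 f.py
python3 -m handwheel '[[0,0,0.0005,0,0,0,-0.4],[0,0,0.001,0,0,0,-0.4],[0,0,0.0015,0,0,0,-0.4],[0,0,0.0015,0,0,0,-0.4],[0,0,0.0015,0,0,0,-0.4]]'>/dev/null; python3 f.py
python3 -m handwheel '[[0,0,0.0005,0,0,0,-0.4],[0,0,0.001,0,0,0,-0.4],[0,0,0.0015,0,0,0,-0.4],[0,0,0.0015,0,0,0,-0.4],[0,0,0.0015,0,0,0,-0.4]]'>/dev/null; python3 f.py; python3 z.py
```

```text
[601.37 230.68  70.36] F [-1.01  0.03 -1.18] M [ 0.048  0.06  -0.002] w 36.2
[601.42 230.77  68.92] F [-0.1   1.25  0.14] M [0.211 0.179 0.022] w 36.0
[601.48 230.75  68.46] F [-3.78  0.73  5.62] M [0.19  0.95  0.034] w 36.0
plane at centre [ 2.13721042e-03 -3.00022952e-04  7.39223458e+01] 2949
nest z 67.94086274577194
```

The blank's top is at 73.9 mm, level, with contact at the predicted height, so it is seated. I'll release it, rise and look.

```bash
python3 -m handwheel '[[0,0,0,0,0,0,0.2],[0,0,0,0,0,0,0.2],[0,0,0,0,0,0,0.2],[0,0,-0.01,0,0,0,0.2],[0,0,-0.05,0,0,0,0.2],[-0.01,-0.03,-0.07,0,0,0,0.2],[-0.02,-0.07,-0.07,0,0,0,0],[-0.02,-0.07,-0.07,0,0,0,0],[-0.02,-0.07,-0.07,0,0,0,0],[-0.02,-0.07,-0.07,0,0,0,0]]'
python3 - <<'E'
from h import *
s=read_state();im,P,(m,C,p)=cloud('wrist');cv2.imwrite('pics/w10.png',im);np.savez('w10.npz',im=im,P=P,C=C,p=p);print(s['position'])
hsv=cv2.cvtColor(im,cv2.COLOR_BGR2HSV)
k=(hsv[...,1]>150)&(hsv[...,2]>150)&(abs(P[...,2]-74)<3)&(abs(P[...,0]-601)<30)&(abs(P[...,1]-231)<30);q=P[k];print('blank',len(q),np.median(q,0),np.linalg.lstsq(np.c_[q[:,:2]-q[:,:2].mean(0),np.ones(len(q))],q[:,2],rcond=None)[0])
k=(P[...,2]>94)&(P[...,2]<99)&(abs(P[...,0]-600)<25)&(abs(P[...,1]-140)<25);q=P[k];print('tab',len(q),np.percentile(q,[2,50,98],axis=0).round(1))
E
```

```text
clock: 25.98
position: [621.3, 161.5, 137.4]
ee_rot: [-0.001, 1.0, 0.0, -0.0]
contact_force: [0.0, 0.2, 0.7]
gripper_width: 42.7
grasp_force: 0.0
[621.30730665 161.5374663  137.39862013]
blank 1949 [602.27263721 229.64264115  73.98734203] [-3.67103609e-03  3.20343790e-05  7.39740400e+01]
tab 775 [[588.9 133.9  94.7]
 [598.9 140.5  96.7]
 [609.8 147.2  98.1]]
```

View pics/w10.png

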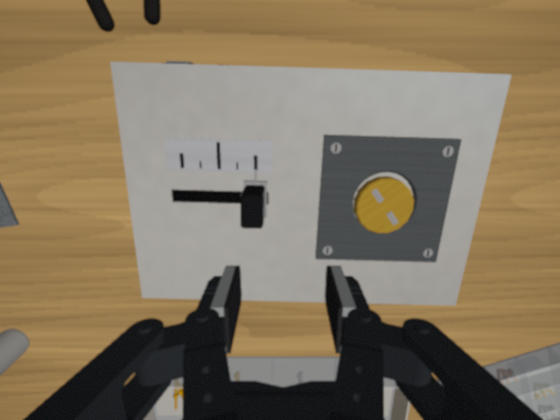

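The blank at (384,204) is seated flush with its top level at 74.0 mm. The tab at (253,206) is shut and lined up with the shut mark at (256,162), and the half-way mark is at (218,155). I'll grip the tab across y.

```bash
python3 -m handwheel '[[0.011,-0.01,0,0,0,0.014,0],[0.022,-0.021,0,0,0,0.028,0],[0.022,-0.021,0,0,0,0.028,0],[0.022,-0.021,0.03,0,0,0.028,0],[0.022,-0.021,0.045,0,0,0.028,0],[0.022,-0.021,0.055,0,0,0.028,0],[0.022,-0.021,0.062,0,0,0.028,0],[0.022,-0.021,0.062,0,0,0.028,0],[0.022,-0.021,0.062,0,0,0.028,0]]'>/dev/null; python3 f.py
python3 -m handwheel '[[0,0,0,0,0,0,-0.3],[0,0,0,0,0,0,-0.6],[0,0,0,0,0,0,-1],[0,0,0,0,0,0,-1],[0,0,0,0,0,0,-1],[0,0,0,0,0,0,-1]]'; python3 f.py
```

```text
[599.95 139.86  76.04] F [0.14 0.49 0.49] M [0.009 0.026 0.048] w 42.5
clock: 27.9
position: [599.8, 140.1, 76.1]
ee_rot: [0.014, 1.0, 0.0, 0.001]
contact_force: [-2.7, 4.5, 5.6]
gripper_width: 12.6
grasp_force: 59.7
[599.8  140.12  76.09] F [-2.66  4.46  5.65] M [1.139 0.692 0.026] w 12.6
```

```bash
python3 -m handwheel '[[0,-0.003,0,0,0,0,-1],[0,-0.007,0,0,0,0,-1],[0,-0.011,0,0,0,0,-1],[0,-0.015,0,0,0,0,-1],[0,-0.019,0,0,0,0,-1],[0,-0.022,0,0,0,0,-1],[0,-0.024,0,0,0,0,-1],[0,-0.024,0,0,0,0,-1],[0,-0.024,0,0,0,0,-1],[0,-0.024,0,0,0,0,-1]]'>/dev/null; python3 f.py
python3 - <<'E'
from h import *
im,P,(m,C,p)=cloud('wrist');np.savez('w11.npz',im=im,P=P,C=C,p=p);cv2.imwrite('pics/w11.png',im)
im,P,_=cloud('side');np.savez('side2.npz',im=im,P=P,C=_[1],p=_[2])
D=np.load('side.npz')
h=np.hstack([cv2.resize(a[210:290,190:300],(385,280),interpolation=2) for a in(D['im'],im)])
w=cv2.imread('pics/w11.png')[120:330,120:420]; w=cv2.resize(w,(770,318*770//770+0))[:318]
cv2.imwrite('pics/c11.png',np.vstack([w,h]))
E
```

```text
[599.16 117.25  76.08] F [-3.55  8.95  5.34] M [ 2.184  1.013 -0.012] w 12.6
```

View pics/c11.png

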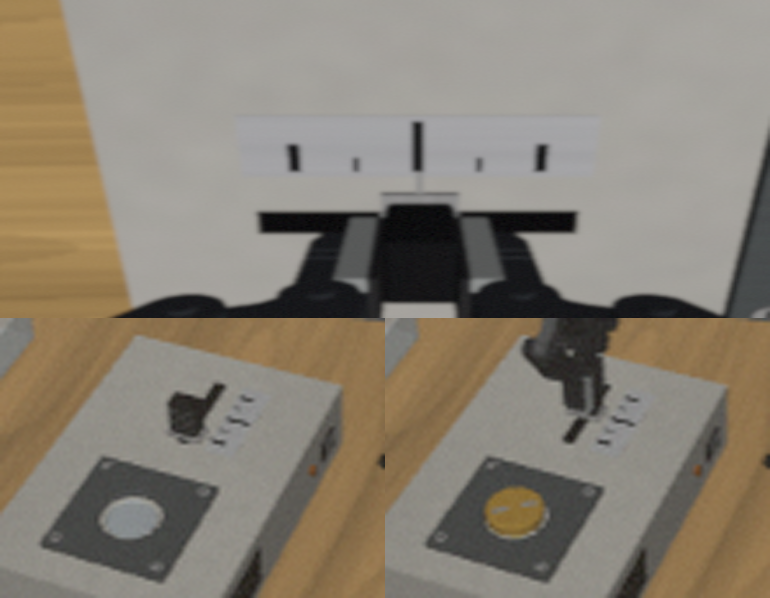

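The half-open view shows the tab's pointer line at crop (419,180), just right of the longest mark at (417,145). I'll measure the gap.

```bash
cat > ptr.py <<'E'
from h import *
s=read_state();im,P,(m,C,p)=cloud('wrist');g=cv2.cvtColor(im,cv2.COLOR_BGR2GRAY).astype(float)
def dark(v0,v1,u0,u1):
    r=g[v0:v1,u0:u1].mean(0); w=np.clip(np.percentile(r,70)-r-2,0,None); u=(w*np.arange(u0,u1)).sum()/w.sum(); v=(v0+v1-1)/2
    n=cv2.undistortPoints(np.array([[[u,v]]]),np.array(m['K']),np.array(m['dist'])).ravel()
    W=C[:3,:3]@np.append(n,1); W=C[:3,3]+W*(64.5-C[2,3])/W[2]; return round(u,2),W[:2].round(2)
L={k:dark(*a) for k,a in dict(full=(178,186,228,242),half=(172,186,276,288),shut=(178,186,325,337)).items()}
r=g[189:193,272:296].mean(0); print(r.round(0))
L['ptr']=dark(189,193,276,292); print(L)
d=L['shut'][1]-L['full'][1]; print('len',np.linalg.norm(d)); d/=np.linalg.norm(d)
print('travel',25-(L['ptr'][1]-L['half'][1])@d, s['position'])
E
python3 ptr.py
```

```text
[162. 163. 163. 162. 162. 163. 162. 162. 162. 163. 162. 163. 162. 163.
 163. 164. 164. 164. 163. 164. 164. 164. 164. 164.]
{'full': (np.float64(nan), array([nan, nan])), 'half': (np.float64(nan), array([nan, nan])), 'shut': (np.float64(nan), array([nan, nan])), 'ptr': (np.float64(nan), array([nan, nan]))}
len nan
travel nan [599.16008715 117.26290879  76.07572783]ptr.py:4: RuntimeWarning: invalid value encountered in scalar divide
  r=g[v0:v1,u0:u1].mean(0); w=np.clip(np.percentile(r,70)-r-2,0,None); u=(w*np.arange(u0,u1)).sum()/w.sum(); v=(v0+v1-1)/2
```

```bash
sed -i 's/(178,186,/(218,231,/g;s/(172,186,/(218,231,/;s/g\[189:193/g[237:243/;s/dark(189,193,/dark(236,244,/;s/-r-2/-r-1/' ptr.py; python3 ptr.py
```

```text
[164. 164. 164. 165. 164. 164. 165. 165. 164. 158. 150. 145. 149. 158.
 163. 164. 164. 163. 162. 162. 162. 162. 162. 162.]
{'full': (np.float64(234.1), array([573.33,  91.22])), 'half': (np.float64(282.27), array([574.01, 116.23])), 'shut': (np.float64(330.38), array([574.7 , 141.22])), 'ptr': (np.float64(283.01), array([582.79, 116.38]))}
len 50.01876547856814
travel 24.609574530415646 [599.15940572 117.26080216  76.09077557]
```

The scale length checks out at 50.0 mm, and travel is 24.6 mm. I'll add 0.4 mm and hold for over three seconds.

```bash
python3 -m handwheel '[[0,-0.0004,0,0,0,0,-1],[0,-0.0004,0,0,0,0,-1],[0,-0.0004,0,0,0,0,-1],[0,-0.0004,0,0,0,0,-1],[0,-0.0004,0,0,0,0,-1],[0,-0.0004,0,0,0,0,-1],[0,-0.0004,0,0,0,0,-1],[0,-0.0004,0,0,0,0,-1],[0,-0.0004,0,0,0,0,-1],[0,-0.0004,0,0,0,0,-1]]'>/dev/null; python3 ptr.py|tail -1
for i in 1 2 3; do python3 -m handwheel '[[0,0,0,0,0,0,-1],[0,0,0,0,0,0,-1],[0,0,0,0,0,0,-1],[0,0,0,0,0,0,-1],[0,0,0,0,0,0,-1],[0,0,0,0,0,0,-1],[0,0,0,0,0,0,-1],[0,0,0,0,0,0,-1],[0,0,0,0,0,0,-1],[0,0,0,0,0,0,-1]]' | head -2; python3 ptr.py|tail -1; done; python3 f.py
python3 - <<'E'
from h import *
im,P,_=cloud('side');hsv=cv2.cvtColor(im,cv2.COLOR_BGR2HSV)
k=(hsv[...,1]>150)&(abs(P[...,2]-74)<6)&(abs(P[...,0]-602)<35)&(abs(P[...,1]-230)<35);print(k.sum(),np.median(P[k],0))
E
```

```text
travel 24.83981014673857 [599.14386261 116.95282606  76.06646582]
clock: 31.9
position: [599.2, 117.0, 76.1]
travel 24.8300877394032 [599.15759152 116.95139315  76.06138738]
clock: 33.2
position: [599.2, 117.0, 76.1]
travel 24.840131923268626 [599.17658978 116.99665631  76.08689423]
clock: 34.5
position: [599.2, 117.0, 76.1]
travel 24.88006898846177 [599.16444473 116.96179046  76.07122176]
[599.15 116.97  76.1 ] F [-3.67  9.34  5.12] M [ 2.222  0.984 -0.092] w 12.6
88 [604.88517565 233.77880049  73.06047683]
```

Travel has held at 24.8–24.9 mm for over 4 s, with the blank still seated. Handing in.

```bash
python3 -c "
from bench import job_done
print(job_done())"
```

```text
the job is handed in; nothing more can be done
None
```

The round blank sits flat on the window and the shutter is held at 24.8–24.9 mm (half open) for over 4 s; it took about 35 s, including setting the blank briefly on the deck to regrip it higher, and the job is handed in.

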